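# Clear the bench press and set its lever to the green pointer

## Task

Set up the small bench press for its next job. First slide the black carrier out sideways from under the ram without knocking the ram, and set it down flat and wholly on the green mat; then swing the press lever down until it lines up with the green pointer on its pivot, and leave it there. Do not shift the pointer or the other things on the bench.

Things in the scene. Friction and masses are not known exactly. Their poses are not given: they have to be found in the camera images.
- press: White C-frame bench press, fixed. Origin: underside of its base, below the ram axis; x towards its column, y to its left (feed side, away from the lever), z up. In mm: grey base plate x -70..170, y -85..165, 25 thick; column x 93..158, y +-35, up to z 270; head over the throat x -35..152, y +-35, z 145..225. Sides and front of the throat are open.
- ram: Origin: centre of the lower face of the press's 26 mm square steel ram. It is 90 mm above the press's underside with the lever at 0 and sinks 25 mm per rad of lever.
- lever (a joint): Angle of the press lever in rad: 0 upright, growing as its knob swings towards the press's front (press -x) and down; range 0 to 1.45. It drives the ram down. Stiff (about 4 to 6 N at the knob), and stays where it is left.
- lever_knob (a point): Centre of the black ball knob, 32 mm diameter, at the end of the lever: an 11 mm steel rod, 155 mm from pivot to knob centre. Site z points from the pivot along the lever, y along the pivot axis (press y).
- lever_pivot (a point): Point of the lever's hinge axis in the lever's plane: 40 mm behind, 75 mm to the right of and 180 mm above the press's origin (press frame 40, -75, 180). The hinge axis is the press's y axis direction.
- pointer (a joint): Angle of the green pointer in rad, on the same pivot axis and with the same zero and sense as the lever: the lever is lined up when the two values are equal. Stiff; it must be left as it is.
- pointer_tip (a point): Outer end of the green pointer: an 8 mm wide arm, 110 mm long from the pivot axis, with a 10 x 16 x 20 mm bright tab at its end, between the press's head and the lever (25 mm to the press's side of the lever's plane). Site z points from the pivot along the pointer.
- carrier: Loose black plastic carrier, plate 55 x 180 x 10 mm (x, y, z), 0.25 kg. Origin: centre of its underside. It starts on the press's base plate (25 mm up). At y -60 stands a fixed steel housing, 34 mm diameter, top at z 50, under the ram at the start, with 5 to 13 mm of air above; at y +65 an orange grip block.
- carrier_grip (a point): Centre height of the orange grip block of the carrier, 24 x 24 mm, from z 10 to z 50 above the carrier's underside; this point is at z 35. It sticks out on the press's left.
- carrier_part_end (a point): Middle of the carrier's lower edge at the housing end (y -90).
- carrier_grip_end (a point): Middle of the carrier's lower edge at the grip end (y +90).
- mat: Green mat fixed on the bench, 180 x 260 x 3 mm (x, y, z). Origin: centre of its underside, on the bench.
- parts_bin: Bystander: grey bin of small parts, 90 x 140 x 50 mm, loose. Origin: centre of its underside.
- spare_anvil: Bystander: upright steel cylinder, 48 mm diameter, 55 mm high, loose. Origin: centre of its underside.
- screwdriver: Bystander: screwdriver lying on the bench along its x axis, loose.
Mind the look-alikes: they are no part of the job. Several things have the shape of the carrier; the one meant has the colours described above.

How it is judged:
On the way, in this order (a step that is already met when the one before it is completed fails the run):
1. The carrier lies flat on the green mat, let go, with the lever not yet pulled down (angle between carrier's own z axis and vertical below 0.08 rad and z of carrier in the frame of mat between -0.008 and 0.008 m and x of carrier_part_end in the frame of mat between -0.09 and 0.09 m and y of carrier_part_end in the frame of mat between -0.13 and 0.13 m and x of carrier_grip_end in the frame of mat between -0.09 and 0.09 m and y of carrier_grip_end in the frame of mat between -0.13 and 0.13 m and contact force between the fingers and carrier below 0.1 N and linear speed of carrier below 0.02 m/s and value of joint lever below 0.45 rad), for 0.2 s.
2. The lever is lined up with the green pointer (angle between the z axis of lever_knob and the z axis of pointer_tip, either way round below 0.07 rad), for 0.2 s.
At the end, for the whole second after the job is handed in: The carrier lies flat (within 0.08 rad) and at rest on the mat with the middle of both its ends over the mat; the lever is at rest within 0.07 rad (4 degrees) of the pointer (angle between carrier's own z axis and vertical below 0.08 rad and z of carrier in the frame of mat between -0.008 and 0.008 m and x of carrier_part_end in the frame of mat between -0.09 and 0.09 m and y of carrier_part_end in the frame of mat between -0.13 and 0.13 m and x of carrier_grip_end in the frame of mat between -0.09 and 0.09 m and y of carrier_grip_end in the frame of mat between -0.13 and 0.13 m and contact force between the fingers and carrier below 0.1 N and linear speed of carrier below 0.02 m/s and angle between the z axis of lever_knob and the z axis of pointer_tip, either way round below 0.07 rad and velocity of joint lever between -0.03 and 0.03 rad/s); the robot touches nothing.
It fails at once if the carrier is knocked against the ram (over 5 N) (contact force between carrier and ram above 5 N).
It fails at once if the pointer is shifted by more than 8 mm at its tip (distance of pointer_tip from where it was at the start of the episode above 0.008 m).
It fails at once if a bystander is moved by more than 20 mm (distance of any of parts_bin, spare_anvil, screwdriver from where it was at the start of the episode above 0.02 m).
It also fails if it takes over 61 s, if anything falls off the work surface, if the arm or the gripper's body presses on something with over 40 N, if the wrist force passes 120 N, or if a joint passes its speed limit or range.

## Robot

A 6-joint arm with a two-finger parallel gripper is mounted at the origin on the work surface. World frame = base frame: x ahead of the robot, y to its left, z up, the work surface at z = 0. Lengths are in m, angles in rad, forces in N, time in s.
With the tool pointing down it reaches from about 0.325 to 0.775 m from the base axis. Payload 9.3 kg.
Tool frame: the origin (TCP) lies between the finger pads; the fingertips stand 19 mm ahead of it and the grasp point (between the pads) is the TCP (nose_length is the distance from the TCP to the fingertips, in m); z points along the fingers, y is the line along which they close (so a half turn about z gives the same grasp; the last joint's range is limited). The gripper opens to 85 mm and grips with 20 to 120 N. Pads are 22 mm wide; open, the fingers measure 114 mm over their backs; the gripper's body (76 mm by 85 mm) begins 54 mm behind the grasp point. The pads swing forward as they close: fully open they stand 13 mm farther back than shut.
Start: joints at [-1.39, 0.259, 0.021, 1.334, 0, 1.418], TCP at [0.18, -0.52, 0.25] pointing down, gripper open.
Joint ranges: [-3.04, 3.04], [-0.91, 1.82], [-1.04, 1.36], [-1.92, 1.95], [-1.52, 1.45], [-3.14, 3.14]. Speed limits (rad/s): [2.22, 2.22, 2.79, 3.14, 3.14, 3.14].

## Interface

Orientations are given as a 3x3 rotation matrix whose columns are the frame's x, y, z axes.
In Python, from workcell import * gives the robot as it stands.
- The arm moves only by the tool jog_arm, never from a script. Its argument "deltas" is a list of rows, each a list of 7 numbers: the turn, a rotation vector about the tool's x, y, z in units of 1.5 rad (1.0 is 1.5 rad), then the shift along the tool's x, y, z in units of 10 cm (1.0 is 10 cm), then the opening, from 0 (shut) to 1 (fully open). In form: [[rx, ry, rz, dx, dy, dz, jaw], ...]. A call has 1 to 12 rows; each row shifts and turns the commanded pose from where the row before left it, along the tool's axes as they then stand; what a row does not reach is not made up. A row lasts 1/8 s, in which the tool goes at most 62.5 mm and 10.7 degrees, less where a joint would pass 70% of its speed; a pose out of reach is approached as far as the arm can. A call with a number of a shift or a turn outside -1 to 1 is refused whole. A call with a gripper value outside its range is refused whole. The fingers move at their own pace and stop on an object; "force" is the grip in N (left out, the last holds). Time passes only in rows, so rows that do not move let the fingers close. It gives the time, the measured TCP pose, the force, the opening and the grip force at its end, in the units of the state.
- get_obs(): the state, without advancing time (a new reading comes with each control period).
- capture(name): name is "side" or "top"; returns the picture (400x640x3 uint8, red, green, blue); there is no depth.
- camera_model(name): a dict with "vfov" (degrees; the focal length in pixels is half the picture's height over the tangent of half this angle, whatever the lens; pixels are square), "cx", "cy" (the principal point, pixels), "world_from_camera" (4x4, takes a point from camera to world coordinates). Camera axes: x right, y up, looking along -z (the intrinsics and any distortion apply to the point x, -y, -z); pixel columns grow to the right and rows downward; lengths in m; the calibration is good to about 2 mm. A picture is of the moment at which its call begins. camera_model takes no time and is no camera call.
- hand_in(): hands the job in; it is judged then, once.
Trained networks look in the newest picture that a camera, given by its name, has taken for a name from the list of things; names that differ only in an ending like _2 or _b are one class to them, and where a whole thing is asked for, a point or a joint stands for the part that bears it (a point fixed in the world has none). Each returns a list of dicts, best first, with "score" (0 to 1); they miss things now and then, are a little off and sometimes report something else, mostly with a low value. They report only what shows in the picture. A call takes as long as a camera call. They do not tell look-alikes from the thing itself.
- spot_in(camera, thing): "point" ([column, row] in pixels, amid what is visible of it).
- masks_of(camera, thing): "region" (400x640 bool, what is visible of it) and "point" ([column, row] in pixels, amid what is visible of it).
- mark_of(camera, thing): "point" ([column, row] in pixels: a listed point, or the origin of a listed thing).
The state is a dict: "time_s": time; "joint_pos": joint angles; "joint_velocities": joint speeds; "effort": joint torques, N m; "position": TCP position; "tool_rot": TCP orientation; "force": force on the tool from outside, world axes, zero at the start; "torque": the same for the moment, N m; "grip_width": finger opening in m; "gripper_force": force on a finger pad.
Only numpy, scipy, OpenCV 4.12 (cv2) and the standard library are available. Lean on these libraries where they do the work, as an engineer would, in place of code of your own. Each camera call takes 0.05 s, during which the arm holds its last target. There are 200 camera calls.

## Working session

There is one attempt and no reset: what is moved stays moved. The work goes in short steps, Python scripts to look and compute and a tool call to move; the robot and the scene stay as the last step left them, time stands still between calls to the robot, and variables do not carry over. Pictures are saved under pics/ and viewed, at most 10 in all, crops included, and the job is handed in when it is done.

Besides the shell and the picture viewer there is one more tool, called after "Request:" as name(argument=value, ...), one argument or row to a line, values as JSON. jog_arm: Moves the arm, as the interface text tells. Its arguments: {"type":"object","properties":{"deltas":{"type":"array","items":{"type":"array","items":{"type":"number","minimum":-1,"maximum":1}}},"force":{"type":"number"}},"required":["deltas"]}

```bash
mkdir -p pics; ls; python3 - <<'E'
from workcell import *
import cv2, numpy as np
np.set_printoptions(precision=4,suppress=True)
for c in ("side","top"):
    im=capture(c); cv2.imwrite(f"pics/{c}0.png",im[:,:,::-1]); print(c,camera_model(c))
    for t in ("press","ram","lever_knob","lever_pivot","pointer_tip","carrier","carrier_grip","carrier_part_end","carrier_grip_end","mat","parts_bin","spare_anvil","screwdriver"):
        print(t,[(np.round(d["point"]),round(d["score"],2)) for d in mark_of(c,t)[:4]])
print(get_obs()["time_s"])
E
```

```text
pics
side {'vfov': 47.39144111093549, 'cx': 317.73959791465705, 'cy': 194.06307945466216, 'world_from_camera': array([[-0.8058,  0.3541, -0.4747, -0.1997],
       [-0.5921, -0.4964,  0.6348,  0.8819],
       [-0.0108,  0.7926,  0.6097,  1.0677],
       [ 0.    ,  0.    ,  0.    ,  1.    ]])}
press [(array([309., 207.]), 0.73)]
ram [(array([312., 190.]), 0.65)]
lever_knob [(array([323., 119.]), 0.64), (array([308., 208.]), 0.57)]
lever_pivot [(array([318., 155.]), 0.47)]
pointer_tip [(array([329., 144.]), 0.48)]
carrier [(array([336., 262.]), 0.98), (array([296., 209.]), 0.77), (array([308., 209.]), 0.64)]
carrier_grip [(array([432., 228.]), 0.95), (array([281., 210.]), 0.85), (array([328., 146.]), 0.62), (array([323., 244.]), 0.57)]
carrier_part_end [(array([350., 278.]), 0.98), (array([314., 197.]), 0.96)]
carrier_grip_end [(array([440., 237.]), 0.75), (array([280., 222.]), 0.69), (array([319., 249.]), 0.62)]
mat [(array([254., 305.]), 0.9), (array([309., 188.]), 0.16)]
parts_bin [(array([384., 198.]), 0.46)]
spare_anvil [(array([201., 259.]), 0.81)]
screwdriver [(array([340., 168.]
[... 474 characters left out ...]
ot [(array([397., 164.]), 0.77)]
pointer_tip [(array([364., 182.]), 0.6), (array([385., 183.]), 0.55), (array([435., 251.]), 0.29)]
carrier [(array([397., 309.]), 0.88), (array([342., 181.]), 0.69), (array([305., 262.]), 0.64)]
carrier_grip [(array([310., 241.]), 0.81), (array([404., 331.]), 0.77), (array([321., 177.]), 0.62)]
carrier_part_end [(array([370., 184.]), 0.94), (array([388., 280.]), 0.69), (array([297., 288.]), 0.64)]
carrier_grip_end [(array([314., 231.]), 0.82), (array([309., 179.]), 0.61)]
mat [(array([210., 232.]), 0.96)]
parts_bin [(array([439., 248.]), 0.62), (array([452., 169.]), 0.54)]
spare_anvil [(array([225., 146.]), 0.59)]
screwdriver [(array([451., 167.]), 0.73)]
1.4
```

```bash
python3 - <<'E'
import cv2
for n,(x0,y0,x1,y1) in dict(side=(140,60,500,330),top=(140,90,500,360)).items():
    im=cv2.imread(f"pics/{n}0.png")[y0:y1,x0:x1]
    cv2.imwrite(f"pics/{n}0c.png",cv2.resize(im,(800,600),interpolation=cv2.INTER_CUBIC))
E
```

```text
(no output)
```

View pics/side0c.png

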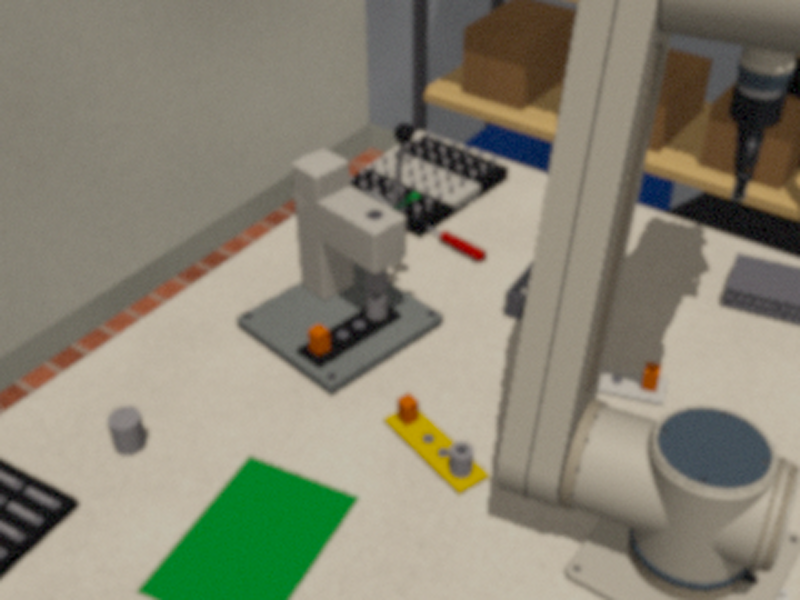

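View pics/top0c.png

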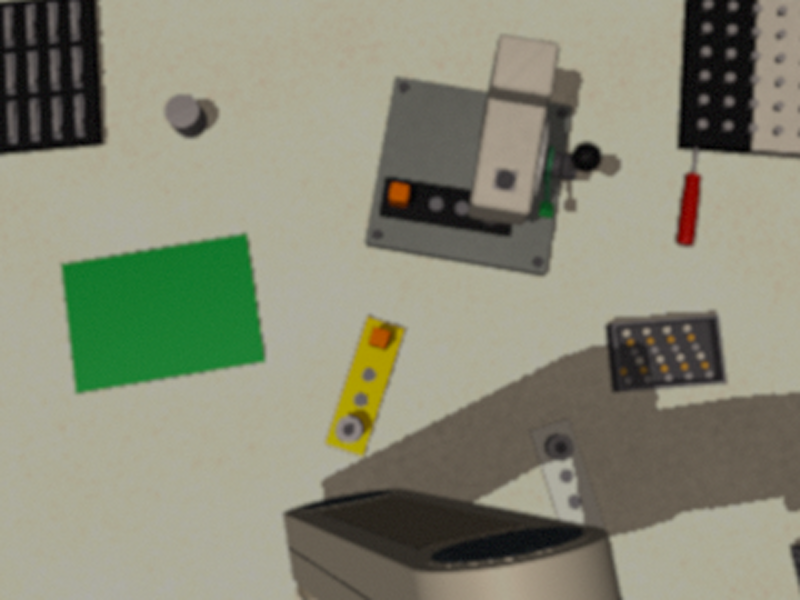

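```bash
cat > h.py <<'E'
import numpy as np, cv2
from scipy.optimize import least_squares
from workcell import *
np.set_printoptions(precision=4,suppress=True)
C={c:camera_model(c) for c in("side","top")}
def K(c): m=C[c]; f=200/np.tan(np.radians(m["vfov"]/2)); return f,m["cx"],m["cy"]
def proj(c,P):
    T=np.linalg.inv(C[c]["world_from_camera"]); p=np.atleast_2d(P)@T[:3,:3].T+T[:3,3]; f,cx,cy=K(c)
    return np.c_[cx+f*p[:,0]/-p[:,2], cy+f*p[:,1]/p[:,2]]
def plane(c,uv,z):
    f,cx,cy=K(c); W=C[c]["world_from_camera"]; uv=np.atleast_2d(uv).astype(float)
    d=np.c_[(uv[:,0]-cx)/f,-(uv[:,1]-cy)/f,-np.ones(len(uv))]@W[:3,:3].T; o=W[:3,3]
    return o+d*((z-o[2])/d[:,2])[:,None]
def press2w(q,P):
    c,s=np.cos(q[2]),np.sin(q[2]); return np.atleast_2d(P)@np.array([[c,-s,0],[s,c,0],[0,0,1]]).T+[q[0],q[1],0]
def w2press(q,P):
    c,s=np.cos(q[2]),np.sin(q[2]); return (np.atleast_2d(P)-[q[0],q[1],0])@np.array([[c,-s,0],[s,c,0],[0,0,1]])
def crop(uv,o=(140,90)): return np.array(uv)/2.2222+o
E
cat > m.py <<'E'
from h import *
tp=crop([(398,79),(369,243),(547,272),(500,35),(557,43)],(140,90)); 
Tp=np.array([(170,165,25),(-70,165,25),(-70,-85,25),(158,35,270),(158,-35,270)])/1e3
sp=crop([(240,321),(332,384),(441,316)],(140,60)); Sp=np.array([(170,165,25),(-70,165,25),(-70,-85,25)])/1e3
f=lambda q:np.r_[(proj("top",press2w(q,Tp))-tp).ravel(),(proj("side",press2w(q,Sp))-sp).ravel()]
r=least_squares(f,[.55,-.1,-.15],loss="soft_l1"); q=r.x; print("press",q,"res",f(q).reshape(-1,2).round(1).tolist()); np.save("q.npy",q)
im=cv2.imread("pics/top0.png"); hsv=cv2.cvtColor(im,cv2.COLOR_BGR2HSV)
g=cv2.inRange(hsv,(45,150,60),(75,255,255)); n,l,st,ce=cv2.connectedComponentsWithStats(g)
i=1+np.argmax(st[1:,4]); ys,xs=np.where(l==i); R=cv2.minAreaRect(plane("top",np.c_[xs,ys],.003)[:,:2].astype(np.float32)*1000); print("mat",R)
o=cv2.inRange(hsv,(5,180,120),(18,255,255)); n,l,st,ce=cv2.connectedComponentsWithStats(o)
for i in range(1,n):
    if st[i,4]>20: print("orange",ce[i],st[i,4],plane("top",ce[i],.075)[0],w2press(q,plane("top",ce[i],.075))*1e3)
for nm,P in dict(knob0=(40,-75,335),pivot=(40,-75,180)).items(): print(nm,[proj(c,press2w(q,np.array(P)/1e3))[0] for c in C], press2w(q,np.array(P)/1e3))
# pointer tab & knob by colour
for c in C:
    im=cv2.imread(f"pics/{c}0.png"); hsv=cv2.cvtColor(im,cv2.COLOR_BGR2HSV); g=cv2.inRange(hsv,(40,90,40),(85,255,255)); n,l,st,ce=cv2.connectedComponentsWithStats(g)
    print(c,[(ce[i].round(1),st[i].tolist()) for i in range(1,n) if st[i,4]>3])
    for a in np.arange(0,1.5,.1): print(round(a,1),proj(c,press2w(q,np.array([(40-r*np.sin(a),y,180+r*np.cos(a)) for r,y in((110,-50),(155,-75))])/1e3)).round(1).tolist(),end=" ")
    print()
E
python3 m.py
```

```text
press [ 0.6022 -0.146  -0.1621] res [[-1.5, -0.8], [-2.0, 1.2], [0.4, 1.8], [-0.1, -0.9], [1.9, -0.2], [-1.9, -2.1], [0.1, 0.9], [2.0, -1.2]]
mat ((471.4724426269531, 305.68804931640625), (172.6370849609375, 253.1200714111328), 9.803742408752441)
orange [319.1212 176.2273] 66 [ 0.6236 -0.0179  0.075 ] [[  0.4043 129.8442  75.    ]]
orange [310.6721 241.5082] 61 [0.4337 0.0048 0.075 ] [[-190.6845  121.5682   75.    ]]
knob0 [array([316.5196, 116.4063]), array([406.2645, 149.5798])] [[ 0.6296 -0.2264  0.335 ]]
pivot [array([317.0575, 155.0546]), array([396.2895, 165.6851])] [[ 0.6296 -0.2264  0.18  ]]
side [(array([324.7, 148.6]), [320, 146, 10, 7, 36]), (array([252. , 306.9]), [203, 266, 97, 84, 4242])]
0.0 [[311.4, 130.7], [316.5, 116.4]] 0.1 [[313.7, 132.0], [319.7, 118.1]] 0.2 [[315.9, 133.5], [322.9, 120.3]] 0.3 [[318.1, 135.3], [326.1, 122.8]] 0.4 [[320.3, 137.4], [329.2, 125.7]] 0.5 [[322.4, 139.7], [332.2, 129.0]] 0.6 [[324.3, 142.2], [335.1, 132.5]] 0.7 [[326.2, 144.8], [337.7, 136.3]] 0.8 [[327.9, 147.6], [340.1, 140.3]] 0.9 [[329.4, 150.5], [342.3, 144.4]] 1.0 [[330.7, 153.5], [344.2, 148.7]] 1.1 [[331.9, 156.5], [345.8, 153.0]] 1.2 [[332.8, 159.5], [347.1, 157.3]] 1.3 [[333.5, 162.5], [348.0, 161.6]] 1.4 [[334.0, 165.4], [348.7, 165.7]] 
top [(array([385.8, 174.9]), [382, 156, 7, 32, 97]), (array([212.7, 230.5]), [168, 196, 91, 71, 4920])]
0.0 [[392.8, 153.1], [406.3, 149.6]] 0.1 [[392.1, 157.5], [405.3, 156.1]] 0.2 [[391.4, 162.0], [404.2, 162.7]] 0.3 [[390.6, 166.5], [403.0, 169.3]] 0.4 [[389.8, 171.0], [401.7, 175.9]] 0.5 [[388.9, 175.4], [400.4, 182.3]] 0.6 [[388.0, 179.6], [399.1, 188.4]] 0.7 [[387.2, 183.6], [397.7, 194.2]] 0.8 [[386.3, 187.3], [396.3, 199.6]] 0.9 [[385.4, 190.8], [395.0, 204.6]] 1.0 [[384.6, 193.9], [393.7, 208.9]] 1.1 [[383.8, 196.7], [392.5, 212.8]] 1.2 [[383.1, 199.1], [391.3, 216.0]] 1.3 [[382.4, 201.1], [390.2, 218.7]] 1.4 [[381.8, 202.7], [389.2, 220.7]]
```

```bash
cat > ov.py <<'E'
from h import *
import sys
def box(x0,x1,y0,y1,z0,z1): return np.array([(x,y,z) for x in(x0,x1) for y in(y0,y1) for z in(z0,z1)])/1e3
E_=[(i,j) for i in range(8) for j in range(i) if bin(i^j).count("1")==1]
def rot(B,a):  # local (x,y,z along arm) -> press
    s,c=np.sin(a),np.cos(a); x,y,z=B.T
    return np.c_[.04+x*c-z*s, y, .18+x*s+z*c]
def draw(c,im,q,ap,al,o,k):
    def L(P,col):
        u=(proj(c,press2w(q,P))-o+.5)*k-.5
        for i,j in E_: cv2.line(im,tuple(int(v) for v in u[i]),tuple(int(v) for v in u[j]),col,1)
    L(box(-70,170,-85,165,0,25),(255,0,0)); L(box(93,158,-35,35,25,270),(255,0,0)); L(box(-35,152,-35,35,145,225),(255,0,0))
    L(rot(box(-4,4,-53,-47,0,110),ap),(0,255,255)); L(rot(box(-5,5,-58,-42,90,110),ap),(0,0,255)); L(rot(box(-5,5,-80,-70,0,155),al),(255,0,255))
def sheet(tag,q,ap,al,out,ov=True):
    W=[]
    for c,x0,y0,w,h in(("top",300,100,106,120),("side",240,85,106,120)):
        k=3.75; im=cv2.resize(cv2.imread(f"pics/{c}{tag}.png")[y0:y0+h,x0:x0+w],None,fx=k,fy=k,interpolation=cv2.INTER_CUBIC)
        if ov: draw(c,im,q,ap,al,np.array([x0,y0]),k)
        W.append(im)
    cv2.imwrite(out,np.hstack(W))
if __name__=="__main__": sheet("0",np.load("q.npy"),.75,.16,"pics/ov0.png")
E
python3 ov.py
```

```text
(no output)
```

View pics/ov0.png

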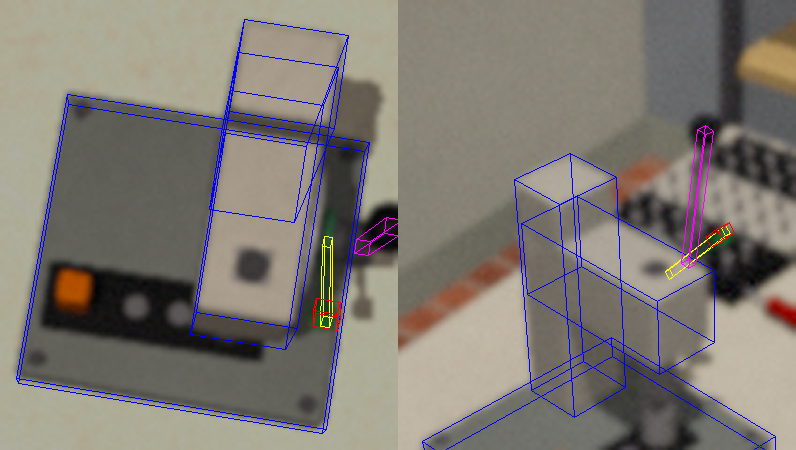

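```bash
python3 - <<'E'
from ov import *
q=np.load("q.npy")
for c,(x0,x1,y0,y1) in dict(top=(378,392,150,192),side=(312,334,140,158)).items():
    im=cv2.imread(f"pics/{c}0.png").astype(int)[y0:y1,x0:x1]; G=im[:,:,1]-np.maximum(im[:,:,0],im[:,:,2]); print(c,x0,y0); 
    for j,r in enumerate(G): print(y0+j,*["%3d"%max(v,0) for v in r])
    for a in(.65,.7,.75,.8,.85,.9): print(a,"c",proj(c,press2w(q,rot(np.array([[0,-.05,.1]]),a))).round(1), "hull",np.r_[proj(c,press2w(q,rot(box(-5,5,-58,-42,90,110),a))).min(0),proj(c,press2w(q,rot(box(-5,5,-58,-42,90,110),a))).max(0)].round(1), "centroid y",)
E
```

```text
top 378 150
150   0   0   0   0   0   0   0   0   0   0   0   0   0   0
151   0   0   0   0   0   0   0   0   0   0   1   0   1   0
152   0   0   0   0   0   0   0   0   0   0   2   0   1   1
153   0   0   0   0   0   0   0   0   0   0   0   0   0   2
154   0   0   0   0   0   0   0   0   0   0   1   0   1   0
155   0   0   0   0   0   0   0   0   0   6  10   5   0   1
156   0   0   0   0   0   0   0   0   0  13  15  12   1   0
157   0   0   0   0   0   0   0   0   3  17  19  13   2   0
158   0   0   0   0   0   0   0   0   8  19  22  15   2   0
159   0   0   0   0   0   0   0   0  11  19  23  12   0   0
160   0   0   0   0   0   0   0   0  15  23  21  10   0   0
161   0   0   0   0   0   0   0   0  18  27  21   6   0   0
162   0   0   0   0   0   0   0   0  20  28  21   5   0   0
163   0   0   0   0   0   0   0   2  21  26  20   3   0   0
164   0   0   0   0   0   0   0   6  22  25  15   1   0   0
165   0   0   0   0   0   0   0  10  21  23  13   0   0   0
166   0   0   0   0   0   0   0   9  20  20   9   0   0   0
167   0   0   0   0   0   0   0  12  18  14   5   0   0   0
168   0 
[... 3174 characters left out ...]
1   0   0   0   0   0   0   0   0   0
155   0   0   0   0   0   0   0   0   0   0   0   0   0   0   0   0   0   0   0   3   0   0
156   0   0   0   0   0   0   0   0   0   0   0   0   0   2   0   0   0   0   0   0   0   0
157   0   0   0   0   0   0   0   0   0   0   0   0   2   0   0   0   0   2   0   0   0   0
0.65 c [[324.  144.8]] hull [320.2 141.4 327.8 148.3] centroid y
0.7 c [[324.8 146.1]] hull [321.  142.7 328.6 149.4] centroid y
0.75 c [[325.6 147.3]] hull [321.7 144.  329.5 150.5] centroid y
0.8 c [[326.4 148.6]] hull [322.5 145.4 330.3 151.7] centroid y
0.85 c [[327.1 149.9]] hull [323.1 146.8 331.  152.9] centroid y
0.9 c [[327.7 151.2]] hull [323.8 148.3 331.7 154.1] centroid y
```

```bash
cat >> h.py <<'E'
from scipy.spatial.transform import Rotation as Ro
def need(p,R=None):
    s=get_obs(); T=np.array(s["tool_rot"]); rv=np.zeros(3) if R is None else Ro.from_matrix(T.T@R).as_rotvec()
    print("t",s["time_s"],"pos",s["position"],"rot units",(rv/1.5).round(3),"shift units in present tool axes",(T.T@(np.array(p)-s["position"])/.1).round(3),
      "in target axes",None if R is None else (R.T@(np.array(p)-s["position"])/.1).round(3))
def down(yaw):  # tool y along press-like y of that yaw (world angle yaw+90), pointing down
    y=np.array([-np.sin(yaw),np.cos(yaw),0]); z=np.array([0,0,-1.]); return np.c_[np.cross(y,z),y,z]
E
python3 - <<'E'
from h import *
s=get_obs(); print(s["time_s"],s["tool_rot"],s["joint_pos"])
need((.42,-.05,.25),down(-.157)); need((.42,-.05,.25),down(-.157+np.pi))
E
```

```text
1.4 [[ 0.9448  0.3276  0.    ]
 [ 0.3276 -0.9448 -0.    ]
 [ 0.      0.     -1.    ]] [-1.3896  0.2586  0.0215  1.3337  0.      1.4182]
t 1.4 pos [ 0.1802 -0.5196  0.2503] rot units [ 0.     0.    -1.767] shift units in present tool axes [ 3.804 -3.652  0.003] in target axes [-1.634  5.014  0.003]
t 1.4 pos [ 0.1802 -0.5196  0.2503] rot units [ 0.    -0.     0.327] shift units in present tool axes [ 3.804 -3.652  0.003] in target axes [ 1.634 -5.014  0.003]
```

Request:
jog_arm(
  deltas=[
    [0,0,0.109,0,0,0,1],
    [0,0,0.109,0,0,0,1],
    [0,0,0.109,0,0,0,1],
    [0,0,0,0.163,-0.5,0,1],
    [0,0,0,0.163,-0.5,0,1],
    [0,0,0,0.163,-0.5,0,1],
    [0,0,0,0.163,-0.5,0,1],
    [0,0,0,0.163,-0.5,0,1],
    [0,0,0,0.163,-0.5,0,1],
    [0,0,0,0.163,-0.5,0,1],
    [0,0,0,0.163,-0.5,0,1],
    [0,0,0,0.163,-0.5,0,1],
  ],
  force=80,
)

```text
time_s: 2.9
position: [0.3959, -0.0965, 0.2506]
tool_rot: [[0.988, -0.156, 0.001], [-0.156, -0.988, -0.0], [0.001, 0.0, -1.0]]
force: [0.7, -1.1, 0.8]
grip_width: 0.0852
gripper_force: 0.0
```

```bash
python3 - <<'E'
from h import *
need((.625,-.018,.20),down(-.157+np.pi))
E
```

```text
t 2.9 pos [ 0.3959 -0.0965  0.2506] rot units [ 0.    -0.001  0.   ] shift units in present tool axes [ 2.14  -1.133  0.507] in target axes [ 2.14  -1.133  0.506]
```

Request:
jog_arm(
  deltas=[
    [0,0,0,0.1,-0.4,0,1],
    [0,0,0,0.1,-0.4,0,1],
    [0,0,0,0.34,-0.333,0,1],
    [0,0,0,0.4,0,0,1],
    [0,0,0,0.4,0,0,1],
    [0,0,0,0.4,0,0.2,1],
    [0,0,0,0.4,0,0.3,1],
    [0,0,0,0,0,0,1],
    [0,0,0,0,0,0,1],
    [0,0,0,0,0,0,1],
  ],
)

```text
time_s: 4.15
position: [0.624, -0.0194, 0.2017]
tool_rot: [[0.988, -0.156, 0.002], [-0.156, -0.988, -0.0], [0.002, 0.0, -1.0]]
force: [-0.4, -0.0, 1.0]
grip_width: 0.0854
gripper_force: 0.0
```

```bash
python3 - <<'E'
from h import *
need((.625,-.018,.062),down(-.157+np.pi))
im=capture("side"); cv2.imwrite("pics/side1.png",im[:,:,::-1]); im=capture("top"); cv2.imwrite("pics/top1.png",im[:,:,::-1])
a=cv2.resize(cv2.imread("pics/side1.png")[100:290,220:420],None,fx=2,fy=2,interpolation=cv2.INTER_CUBIC)
b=cv2.resize(cv2.imread("pics/top1.png")[100:290,260:460],None,fx=2,fy=2,interpolation=cv2.INTER_CUBIC)
cv2.imwrite("pics/b1.png",np.hstack([a,b]))
p=np.array(get_obs()["position"]);print(proj("side",p+[0,0,-.019]),proj("top",p))
E
```

```text
t 4.15 pos [ 0.624  -0.0194  0.2017] rot units [ 0.    -0.001  0.   ] shift units in present tool axes [ 0.005 -0.015  1.397] in target axes [ 0.008 -0.015  1.397]
[[281.1654 182.6442]] [[318.4516 165.574 ]]
```

View pics/b1.png

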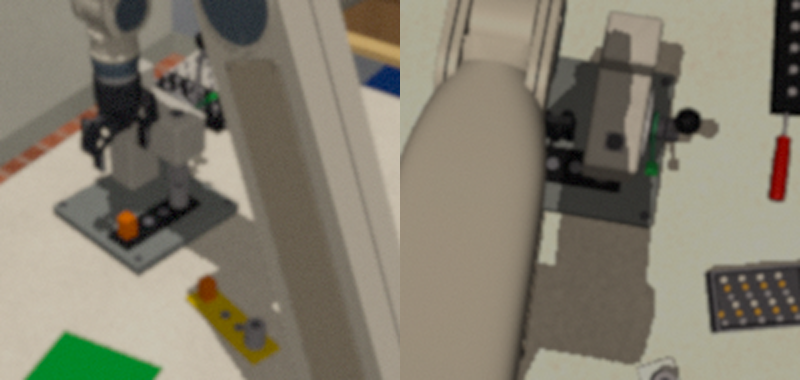

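```bash
python3 - <<'E'
from h import *
print(proj("side",[(.625,-.018,.06),(.625,-.018,.055),(.625,-.018,.075),(.635,-.018,.055),(.625,-.008,.055)]))
im=cv2.imread("pics/side1.png");o=cv2.inRange(cv2.cvtColor(im,cv2.COLOR_BGR2HSV),(4,160,90),(18,255,255)); n,l,st,ce=cv2.connectedComponentsWithStats(o); print([(ce[i],st[i]) for i in range(1,n) if st[i,4]>20])
E
```

```text
[[282.8142 211.3892]
 [282.8973 212.4987]
 [282.5633 208.0349]
 [280.6846 211.4253]
 [281.0423 214.0105]]
[(array([283.4444, 212.1368]), array([279, 205,  10,  15, 117], dtype=int32)), (array([432.569 , 229.1034]), array([429, 224,   8,  11,  58], dtype=int32)), (array([323.2111, 244.4778]), array([319, 239,   9,  12,  90], dtype=int32)), (array([596.4286, 248.0714]), array([589, 245,  15,   8,  28], dtype=int32)), (array([621.07, 257.65]), array([603, 250,  37,  17, 100], dtype=int32)), (array([587.375, 256.2  ]), array([582, 253,  13,   7,  40], dtype=int32)), (array([601.125 , 261.7188]), array([596, 258,  11,   8,  32], dtype=int32)), (array([100.2812, 267.6875]), array([ 96, 264,  10,   8,  32], dtype=int32)), (array([621.8246, 269.8947]), array([613, 266,  17,  10,  57], dtype=int32)), (array([585.5957, 280.0319]), array([572, 273,  27,  15,  94], dtype=int32)), (array([635.1154, 274.8846]), array([631, 272,   9,   7,  26], dtype=int32)), (array([ 84.1935, 278.4194]), array([ 80, 274,  10,   9,  31], dtype=int32)), (array([ 66.1212, 289.9091]), array([ 60, 286,  14,   9,  33], 
[... 1654 characters left out ...]
array([535.5882, 389.6765]), array([530, 383,  13,  15,  68], dtype=int32)), (array([  5.3524, 393.8095]), array([  0, 385,  16,  15, 105], dtype=int32)), (array([ 36.5538, 393.0077]), array([ 24, 384,  24,  16, 130], dtype=int32)), (array([570.7027, 388.3514]), array([566, 384,  10,  11,  37], dtype=int32)), (array([585.0494, 393.0741]), array([576, 385,  20,  15,  81], dtype=int32)), (array([ 72.961 , 394.3896]), array([ 66, 387,  16,  13,  77], dtype=int32)), (array([611.4231, 391.3462]), array([606, 388,  10,   8,  26], dtype=int32)), (array([550.7826, 394.8696]), array([543, 391,  18,   9,  46], dtype=int32)), (array([619.5455, 396.4091]), array([617, 393,   7,   7,  22], dtype=int32))]
```

Request:
jog_arm(
  deltas=[
    [0,0,0,0.005,-0.015,0.3,1],
    [0,0,0,0,0,0.4,1],
    [0,0,0,0,0,0.4,1],
    [0,0,0,0,0,0.2,1],
    [0,0,0,0,0,0.09,1],
    [0,0,0,0,0,0,1],
    [0,0,0,0,0,0,0],
    [0,0,0,0,0,0,0],
    [0,0,0,0,0,0,0],
    [0,0,0,0,0,0,0],
    [0,0,0,0,0,0,0],
    [0,0,0,0,0,0,0],
  ],
)

```text
time_s: 5.75
position: [0.6254, -0.018, 0.0619]
tool_rot: [[0.988, -0.156, 0.001], [-0.156, -0.988, 0.0], [0.001, -0.0, -1.0]]
force: [-1.4, 0.2, 5.0]
grip_width: 0.0233
gripper_force: 79.5
```

Request:
jog_arm(
  deltas=[
    [0,0,0,0,0,-0.012,0],
    [0,0,0,0,0,0,0],
    [0,0,0,0,-0.05,0,0],
    [0,0,0,0,-0.1,0,0],
    [0,0,0,0,-0.15,0,0],
    [0,0,0,0,-0.2,0,0],
    [0,0,0,0,-0.2,0,0],
    [0,0,0,0,-0.2,0,0],
    [0,0,0,0,-0.2,0,0],
    [0,0,0,0,-0.2,0,0],
    [0,0,0,0,-0.1,0,0],
    [0,0,0,0,0,0,0],
  ],
)

```text
time_s: 7.25
position: [0.6358, 0.062, 0.0667]
tool_rot: [[0.999, -0.052, 0.005], [-0.052, -0.998, 0.044], [0.002, -0.044, -0.999]]
force: [-1.5, -3.7, 10.3]
grip_width: 0.023
gripper_force: 80.1
```

```bash
python3 - <<'E'
from h import *
need((.60,.25,.12))
for c in("side","top"): cv2.imwrite(f"pics/{c}2.png",capture(c)[:,:,::-1])
a=cv2.resize(cv2.imread("pics/side2.png")[100:330,180:380],None,fx=2,fy=2,interpolation=cv2.INTER_CUBIC)
b=cv2.resize(cv2.imread("pics/top2.png")[100:330,160:360],None,fx=2,fy=2,interpolation=cv2.INTER_CUBIC)
cv2.imwrite("pics/b2.png",np.hstack([a,b]))
E
```

```text
t 7.25 pos [0.6358 0.062  0.0667] rot units [0. 0. 0.] shift units in present tool axes [-0.454 -1.88  -0.452] in target axes None
```

View pics/b2.png

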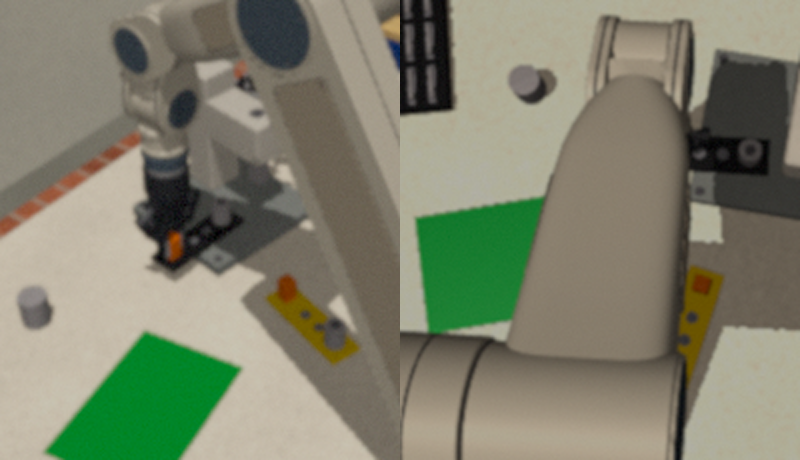

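```bash
python3 - <<'E'
from h import *
s=get_obs()
for k in("joint_pos","joint_velocities","effort","force","torque","position","tool_rot"): print(k,s[k])
q=np.load("q.npy"); print(w2press(q,[s["position"]])*1e3)
E
```

```text
joint_pos [-0.0533  0.504  -0.0813  0.983   0.0442  3.1407]
joint_velocities [-0.001   0.0006  0.002   0.0003  0.0017  0.0008]
effort [  1.4928 -63.7827  27.5149  -0.4996   2.5659  -0.1152]
force [-1.3508 -1.6743 10.9669]
torque [-2.3682  0.48   -0.1102]
position [0.6358 0.062  0.0667]
tool_rot [[ 0.9986 -0.0522  0.0048]
 [-0.0523 -0.9977  0.044 ]
 [ 0.0025 -0.0442 -0.999 ]]
[[ -0.4195 210.6721  66.6771]]
```

```bash
python3 - <<'E'
from h import *
need((.6358,.062,.0667),down(0.05+np.pi))
E
```

```text
t 7.35 pos [0.6358 0.062  0.0667] rot units [-0.029 -0.003 -0.068] shift units in present tool axes [-0.  0. -0.] in target axes [-0.  0. -0.]
```

Request:
jog_arm(
  deltas=[
    [0,0,-0.03,0,0,-0.05,0],
    [-0.015,0,-0.02,0,0,-0.1,0],
    [-0.014,-0.003,-0.02,0,0,-0.1,0],
    [0,0,0,0,0,-0.1,0],
    [0,0,0,0,0,0,0],
    [0,0,0,0,0,0,0],
  ],
)

```text
time_s: 8.1
position: [0.6348, 0.0608, 0.1]
tool_rot: [[0.999, 0.051, -0.002], [0.051, -0.999, 0.002], [-0.002, -0.002, -1.0]]
force: [-0.2, 0.3, -3.3]
grip_width: 0.0228
gripper_force: 78.8
```

```bash
python3 - <<'E'
from h import *
print(get_obs()["joint_pos"])
for y in (.05,.65): need((.6,.15,.13),down(y+np.pi))
# target grip position on mat: carrier centre at mat centre
y=.62; u=np.array([-np.sin(y),np.cos(y),0]); print("place TCP", np.array([.471,.306,.038])+.065*u)
E
```

```text
[-0.0368  0.4811 -0.0277  1.0638  0.002   3.0534]
t 8.1 pos [0.6348 0.0608 0.1   ] rot units [-0.001  0.001  0.001] shift units in present tool axes [-0.302 -0.909 -0.298] in target axes [-0.303 -0.908 -0.3  ]
t 8.1 pos [0.6348 0.0608 0.1   ] rot units [-0.002  0.001 -0.399] shift units in present tool axes [-0.302 -0.909 -0.298] in target axes [ 0.263 -0.92  -0.3  ]
place TCP [0.4332 0.3589 0.038 ]
```

Request:
jog_arm(
  deltas=[
    [0,0,0,0,-0.2,-0.15,0],
    [0,0,0,0,-0.2,-0.15,0],
    [0,0,-0.05,0,0,-0.1,0],
    [0,0,-0.07,0,0,0,0],
    [0,0,-0.07,0,0,0,0],
    [0,0,-0.07,0,0,0,0],
    [0,0,-0.07,0,0,0,0],
    [0,0,-0.07,0,0,0,0],
    [0,0,0,0,0,0,0],
    [0,0,0,0,0,0,0],
  ],
)

```text
time_s: 9.35
position: [0.6329, 0.1014, 0.1407]
tool_rot: [[0.796, 0.605, -0.001], [0.605, -0.796, 0.002], [0.0, -0.002, -1.0]]
force: [0.5, 0.9, -3.2]
grip_width: 0.0229
gripper_force: 78.9
```

```bash
python3 - <<'E'
from h import *
print(get_obs()["joint_pos"])
need((.4317,.3577,.14),down(.65+np.pi))
E
```

```text
[0.0272 0.4595 0.0454 1.1577 0.0019 2.5188]
t 9.35 pos [0.6329 0.1014 0.1407] rot units [-0.001 -0.     0.   ] shift units in present tool axes [-0.051 -3.258  0.014] in target axes [-0.051 -3.258  0.007]
```

Request:
jog_arm(
  deltas=[
    [0,0,0,-0.005,-0.2,0,0],
    [0,0,0,-0.005,-0.35,0,0],
    [0,0,0,-0.005,-0.35,0,0],
    [0,0,0,-0.005,-0.35,0,0],
    [0,0,0,-0.005,-0.35,0,0],
    [0,0,0,-0.005,-0.35,0,0],
    [0,0,0,-0.005,-0.35,0,0],
    [0,0,0,-0.005,-0.35,0,0],
    [0,0,0,-0.005,-0.35,0,0],
    [0,0,0,-0.005,-0.258,0,0],
    [0,0,0,0,0,0,0],
    [0,0,0,0,0,0,0],
  ],
)

```text
time_s: 10.85
position: [0.4311, 0.3568, 0.1412]
tool_rot: [[0.795, 0.607, -0.001], [0.607, -0.795, 0.002], [0.0, -0.002, -1.0]]
force: [0.4, -0.0, -3.2]
grip_width: 0.0228
gripper_force: 79.1
```

```bash
python3 - <<'E'
from h import *
print(get_obs()["joint_pos"])
need((.4317,.3577,.041),down(.65+np.pi))
for c in("side","top"): cv2.imwrite(f"pics/{c}3.png",capture(c)[:,:,::-1])
a=cv2.resize(cv2.imread("pics/side3.png")[170:400,150:350],None,fx=2,fy=2,interpolation=cv2.INTER_CUBIC)
b=cv2.resize(cv2.imread("pics/top3.png")[100:330,140:340],None,fx=2,fy=2,interpolation=cv2.INTER_CUBIC)
cv2.imwrite("pics/b3.png",np.hstack([a,b]))
E
```

```text
[ 0.5403  0.3278 -0.1646  1.0785  0.0022  3.0302]
t 10.85 pos [0.4311 0.3568 0.1412] rot units [-0.001 -0.     0.001] shift units in present tool axes [ 0.011 -0.001  1.002] in target axes [ 0.011 -0.004  1.002]
```

View pics/b3.png

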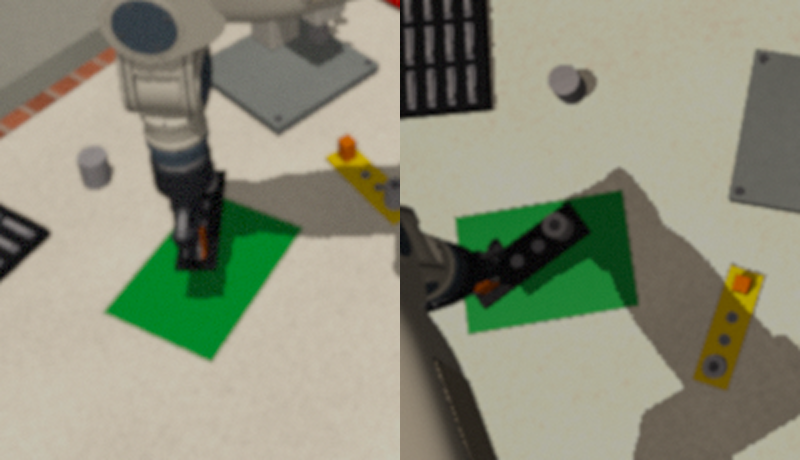

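Request:
jog_arm(
  deltas=[
    [0,0,0,0,0,0.2,0],
    [0,0,0,0,0,0.3,0],
    [0,0,0,0,0,0.25,0],
    [0,0,0,0,0,0.1,0],
    [0,0,0,0,0,0.06,0],
    [0,0,0,0,0,0.03,0],
    [0,0,0,0,0,0.03,0],
    [0,0,0,0,0,0,0],
    [0,0,0,0,0,0,0],
  ],
)

```text
time_s: 12.08
position: [0.4313, 0.357, 0.0443]
tool_rot: [[0.795, 0.607, -0.001], [0.607, -0.795, 0.002], [0.001, -0.002, -1.0]]
force: [-0.7, -0.3, -3.2]
grip_width: 0.023
gripper_force: 79.2
```

Request:
jog_arm(
  deltas=[
    [0,0,0,0,0,0.02,0],
    [0,0,0,0,0,0.01,0],
    [0,0,0,0,0,0,0],
    [0,0,0,0,0,0,0],
  ],
)

```text
time_s: 12.58
position: [0.4312, 0.3569, 0.041]
tool_rot: [[0.795, 0.606, -0.001], [0.606, -0.795, 0.002], [0.0, -0.002, -1.0]]
force: [0.1, 1.0, -3.4]
grip_width: 0.0229
gripper_force: 79.2
```

Request:
jog_arm(
  deltas=[
    [0,0,0,0,0,0.01,0],
    [0,0,0,0,0,0,0],
    [0,0,0,0,0,0.01,0],
    [0,0,0,0,0,0,0],
    [0,0,0,0,0,0,0],
  ],
)

```text
time_s: 13.2
position: [0.4313, 0.357, 0.0399]
tool_rot: [[0.795, 0.607, -0.0], [0.607, -0.795, 0.002], [0.001, -0.002, -1.0]]
force: [-3.3, -0.7, 6.8]
grip_width: 0.0234
gripper_force: 80.6
```

Request:
jog_arm(
  deltas=[
    [0,0,0,0,0,0,0.6],
    [0,0,0,0,0,0,0.6],
    [0,0,0,0,0,0,0.6],
    [0,0,0,0,0,0,0.6],
    [0,0,0,0,0,0,0.6],
    [0,0,0,0,0,-0.1,0.6],
    [0,0,0,0,0,-0.3,0.6],
    [0,0,0,0,0,-0.5,0.6],
    [0,0,0,0,0,-0.5,0.6],
    [0,0,0,0,0,-0.5,0.6],
    [0,0,0,0,0,0,0.6],
  ],
)

```text
time_s: 14.58
position: [0.4327, 0.3573, 0.2338]
tool_rot: [[0.795, 0.607, 0.005], [0.607, -0.795, 0.006], [0.008, -0.001, -1.0]]
force: [0.2, 0.0, -0.2]
grip_width: 0.0511
gripper_force: 0.0
```

```bash
cat > lv.py <<'E'
from h import *
q=np.load("q.npy")
def Rl(a,flip=1):  # tool z = -lever dir, tool y in press xz plane (tangential), x along +-press y
    z=np.array([np.sin(a),0,-np.cos(a)]); x=np.array([0,flip,0.]); R=np.c_[x,np.cross(z,x),z]
    c,s=np.cos(q[2]),np.sin(q[2]); return np.array([[c,-s,0],[s,c,0],[0,0,1]])@R
def Pl(a,r=.155): return press2w(q,np.array([.04-r*np.sin(a),-.075,.18+r*np.cos(a)]))[0]
E
python3 - <<'E'
from lv import *
for c in("side","top"): cv2.imwrite(f"pics/{c}4.png",capture(c)[:,:,::-1])
for t in("carrier","carrier_grip"): print(t,[(d["point"],d["score"]) for d in mark_of("side",t)[:3]],[(d["point"],d["score"]) for d in mark_of("top",t)[:3]])
print(proj("side",(.471,.306,.003)),proj("top",(.471,.306,.003)), get_obs()["joint_pos"])
for f in(1,-1): print(Rl(.16,f)); need(Pl(.16)+[0,0,.1],Rl(.16,f))
a=cv2.resize(cv2.imread("pics/side4.png")[170:400,150:350],None,fx=2,fy=2,interpolation=cv2.INTER_CUBIC)
b=cv2.resize(cv2.imread("pics/top4.png")[100:330,140:340],None,fx=2,fy=2,interpolation=cv2.INTER_CUBIC)
cv2.imwrite("pics/b4.png",np.hstack([a,b]))
E
```

```text
carrier [([336.0, 262.0], 0.89), ([410.6, 232.4], 0.8), ([255.4, 302.2], 0.67)] [([303.2, 261.2], 0.92), ([397.8, 311.1], 0.82), ([213.0, 233.2], 0.72)]
carrier_grip [([249.2, 312.6], 0.77), ([324.4, 238.8], 0.71)] [([407.3, 331.6], 0.94), ([194.1, 241.4], 0.81)]
[[253.4759 303.6298]] [[212.5605 230.3677]] [ 0.5395  0.2829 -0.0017  1.2887  0.0023  3.0295]
[[ 0.1614  0.9743  0.1572]
 [ 0.9869 -0.1593 -0.0257]
 [ 0.      0.1593 -0.9872]]
t 14.875 pos [0.4311 0.3563 0.2278] rot units [-0.104  0.041 -0.504] shift units in present tool axes [-2.13   5.653 -2.062] in target axes [-5.43   2.946 -1.603]
[[-0.1614 -0.9743  0.1572]
 [-0.9869  0.1593 -0.0257]
 [ 0.     -0.1593 -0.9872]]
t 14.875 pos [0.4311 0.3563 0.2278] rot units [0.051 0.13  1.585] shift units in present tool axes [-2.13   5.653 -2.062] in target axes [ 5.43  -2.946 -1.603]
```

View pics/b4.png

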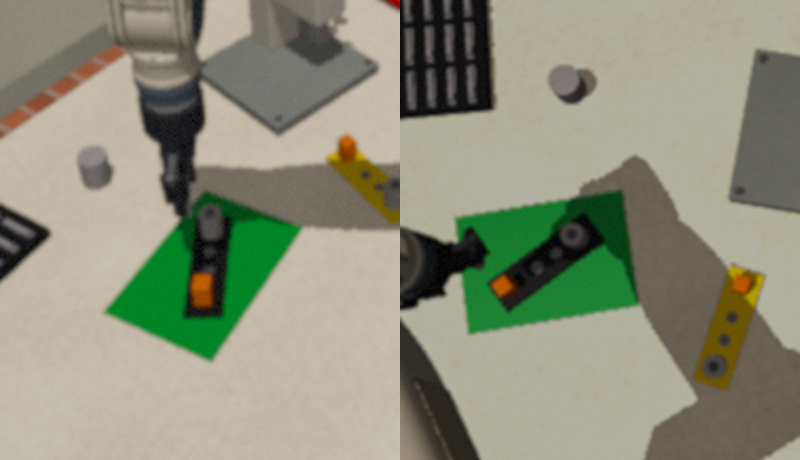

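Request:
jog_arm(
  deltas=[
    [0,0,0,0,0,-0.3,1],
    [0,0,0,0,0,-0.4,1],
    [0,0,0,0,0,-0.5,1],
    [0,0,0,0,0,-0.5,1],
    [0,0,0,0,0,-0.3,1],
    [-0.021,0.008,-0.101,0,0,0,1],
    [-0.021,0.008,-0.101,0,0,0,1],
    [-0.021,0.008,-0.101,0,0,0,1],
    [-0.021,0.008,-0.101,0,0,0,1],
    [-0.02,0.008,-0.1,0,0,0,1],
    [0,0,0,0,0,0,1],
    [0,0,0,0,0,0,1],
  ],
)

```text
time_s: 16.38
position: [0.4318, 0.3562, 0.4286]
tool_rot: [[0.164, 0.974, 0.157], [0.986, -0.162, -0.027], [-0.001, 0.159, -0.987]]
force: [0.8, 0.2, -0.4]
grip_width: 0.0854
gripper_force: 0.0
```

```bash
python3 - <<'E'
from lv import *
print(get_obs()["joint_pos"]); need(Pl(.16,.255),Rl(.16))
E
```

```text
[ 0.5946  0.2207  0.41    1.6441 -0.1106  2.3237]
t 16.375 pos [0.4318 0.3562 0.4286] rot units [ 0.     0.001 -0.002] shift units in present tool axes [-5.424  2.473  0.372] in target axes [-5.431  2.459  0.365]
```

Request:
jog_arm(
  deltas=[
    [0,0,0,-0.3,0.13,0.02,1],
    [0,0,0,-0.47,0.21,0.03,1],
    [0,0,0,-0.47,0.21,0.03,1],
    [0,0,0,-0.47,0.21,0.03,1],
    [0,0,0,-0.47,0.21,0.03,1],
    [0,0,0,-0.47,0.21,0.03,1],
    [0,0,0,-0.47,0.21,0.03,1],
    [0,0,0,-0.47,0.21,0.03,1],
    [0,0,0,-0.47,0.21,0.03,1],
    [0,0,0,-0.47,0.21,0.03,1],
    [0,0,0,-0.47,0.21,0.03,1],
    [0,0,0,-0.44,0.24,0.04,1],
  ],
)

```text
time_s: 17.88
position: [0.5908, -0.223, 0.4332]
tool_rot: [[0.164, 0.974, 0.158], [0.986, -0.162, -0.026], [0.0, 0.16, -0.987]]
force: [1.3, 0.3, 0.6]
grip_width: 0.0855
gripper_force: 0.0
```

Request:
jog_arm(
  deltas=[
    [0,0,0,0,0,0,1],
    [0,0,0,0,0,0,1],
  ],
)

```text
time_s: 18.12
position: [0.5906, -0.2211, 0.4329]
tool_rot: [[0.163, 0.974, 0.157], [0.987, -0.161, -0.026], [0.0, 0.159, -0.987]]
force: [-0.6, 0.7, 0.5]
grip_width: 0.0854
gripper_force: 0.0
```

```bash
python3 - <<'E'
from lv import *
print(get_obs()["joint_pos"]); need(Pl(.16,.155),Rl(.16))
for c in("side","top"): cv2.imwrite(f"pics/{c}5.png",capture(c)[:,:,::-1])
p=np.array(get_obs()["position"]);print(proj("side",p),proj("top",p))
a=cv2.resize(cv2.imread("pics/side5.png")[50:200,240:373],None,fx=3,fy=3,interpolation=cv2.INTER_CUBIC)
b=cv2.resize(cv2.imread("pics/top5.png")[80:230,320:453],None,fx=3,fy=3,interpolation=cv2.INTER_CUBIC)
cv2.imwrite("pics/b5.png",np.hstack([a,b]))
E
```

```text
[-0.5156  0.325   0.5673  1.6628  0.0554  1.2231]
t 18.125 pos [ 0.5906 -0.2211  0.4329] rot units [ 0.    -0.    -0.001] shift units in present tool axes [ 0.01  -0.015  1.009] in target axes [ 0.01  -0.015  1.009]
[[324.7815  92.8692]] [[411.7346 154.6846]]
```

View pics/b5.png

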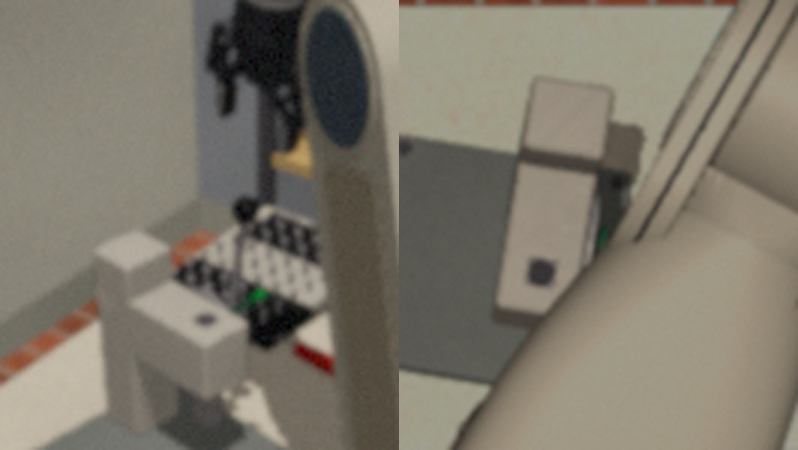

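Request:
jog_arm(
  deltas=[
    [0,0,0,0.01,-0.015,0.2,1],
    [0,0,0,0,0,0.3,1],
    [0,0,0,0,0,0.3,1],
    [0,0,0,0,0,0.15,1],
    [0,0,0,0,0,0.05,1],
    [0,0,0,0,0,0,1],
    [0,0,0,0,0,0,0],
    [0,0,0,0,0,0,0],
    [0,0,0,0,0,0,0],
    [0,0,0,0,0,0,0],
    [0,0,0,0,0,0,0],
  ],
  force=25,
)

```text
time_s: 19.6
position: [0.6049, -0.2224, 0.335]
tool_rot: [[0.161, 0.974, 0.159], [0.987, -0.159, -0.027], [-0.001, 0.161, -0.987]]
force: [-2.5, 0.3, 4.1]
grip_width: 0.0303
gripper_force: 24.6
```

```bash
python3 - <<'E'
from lv import *
s=get_obs(); print(s["joint_pos"],s["grip_width"],s["gripper_force"]); need(Pl(.16,.155),Rl(.16))
T0=np.eye(4);T0[:3,:3]=s["tool_rot"];T0[:3,3]=s["position"]
p=w2press(q,[s["position"]])[0]; print("press",p*1e3,"angle",np.arctan2(.04-p[0],p[2]-.18),"r",np.hypot(.04-p[0],p[2]-.18))
for a in(.77,): need(Pl(a),Rl(a))
# one step of da: rotation and shift in the tool axes (order: shift along own axes, turn)
da=.061
A,B=np.eye(4),np.eye(4);A[:3,:3]=Rl(.16);A[:3,3]=Pl(.16);B[:3,:3]=Rl(.16+da);B[:3,3]=Pl(.16+da)
D=np.linalg.inv(A)@B; print("step",Ro.from_matrix(D[:3,:3]).as_rotvec()/1.5,D[:3,3]/.1)
E
```

```text
[-0.5054  0.3145  0.3013  1.405   0.0534  1.2312] 0.030279885291069796 24.59711104631424
t 19.6 pos [ 0.6049 -0.2224  0.335 ] rot units [0.001 0.001 0.   ] shift units in present tool axes [-0.   -0.    0.02] in target axes [-0.   -0.    0.02]
press [ 15.0048 -74.9606 334.9711] angle 0.15991223847601088 r 0.15697391295169907
t 19.6 pos [ 0.6049 -0.2224  0.335 ] rot units [-0.406  0.     0.   ] shift units in present tool axes [ 0.    -0.889  0.298] in target axes [-0.    -0.899 -0.263]
step [-0.0407  0.     -0.    ] [ 0.     -0.0945  0.0029]
```

Request:
jog_arm(
  deltas=[
    [-0.041,0,0,0,-0.095,0.003,0],
    [-0.041,0,0,0,-0.095,0.003,0],
    [-0.041,0,0,0,-0.095,0.003,0],
    [-0.041,0,0,0,-0.095,0.003,0],
    [-0.041,0,0,0,-0.095,0.003,0],
    [0,0,0,0,0,0,0],
    [0,0,0,0,0,0,0],
  ],
)

```text
time_s: 20.48
position: [0.5603, -0.215, 0.3191]
tool_rot: [[0.161, 0.882, 0.443], [0.987, -0.144, -0.072], [0.0, 0.449, -0.893]]
force: [-2.7, -1.3, -3.8]
grip_width: 0.0305
gripper_force: 26.7
```

```bash
cat > st.py <<'E'
from lv import *
s=get_obs(); p=w2press(q,[s["position"]])[0]; print(s["time_s"],"press",p*1e3,"angle",np.arctan2(.04-p[0],p[2]-.18),"r",np.hypot(.04-p[0],p[2]-.18),"tooltilt",np.arccos(-s["tool_rot"][2][2]),s["force"],s["joint_pos"],s["grip_width"])
a=.77; need(Pl(a),Rl(a))
E
python3 st.py
```

```text
20.475 press [-30.2112 -74.9139 319.1423] angle 0.4673209351648845 r 0.1558531326989801 tooltilt 0.4659891578972821 [-2.7236 -1.3184 -3.8386] [-0.5941  0.0576 -0.1498  0.935   0.1893  1.1799] 0.030501759709856083
t 20.475 pos [ 0.5603 -0.215   0.3191] rot units [-0.203 -0.     0.   ] shift units in present tool axes [-0.001 -0.462  0.08 ] in target axes [-0.001 -0.465 -0.062]
```

Request:
jog_arm(
  deltas=[
    [-0.041,0,0,0,-0.095,0.003,0],
    [-0.041,0,0,0,-0.095,0.003,0],
    [-0.041,0,0,0,-0.095,0.003,0],
    [-0.041,0,0,0,-0.095,0.003,0],
    [-0.041,0,0,0,-0.095,0.003,0],
    [0,0,0,0,0,0,0],
    [0,0,0,0,0,0,0],
  ],
)

```text
time_s: 21.35
position: [0.5228, -0.2088, 0.2915]
tool_rot: [[0.161, 0.706, 0.69], [0.987, -0.115, -0.112], [0.001, 0.699, -0.716]]
force: [-0.2, 0.0, -8.3]
grip_width: 0.0304
gripper_force: 26.9
```

```bash
python3 st.py; python3 - <<'E'
from ov import *
for c in("side","top"): cv2.imwrite(f"pics/{c}6.png",capture(c)[:,:,::-1])
a=cv2.resize(cv2.imread("pics/side6.png")[110:180,280:360],None,fx=5,fy=5,interpolation=cv2.INTER_CUBIC)
b=cv2.resize(cv2.imread("pics/top6.png")[140:210,360:440],None,fx=5,fy=5,interpolation=cv2.INTER_CUBIC)
cv2.imwrite("pics/b6.png",np.hstack([a,b]))
E
```

```text
21.35 press [-68.1977 -74.8165 291.505 ] angle 0.7703457927550614 r 0.155370842786638 tooltilt 0.7733700694288568 [-0.1918  0.0443 -8.26  ] [-0.7145 -0.1225 -0.5567  0.4436  0.3762  1.1552] 0.03036316791629657
t 21.35 pos [ 0.5228 -0.2088  0.2915] rot units [ 0.002 -0.001  0.   ] shift units in present tool axes [-0.002  0.001  0.004] in target axes [-0.002  0.001  0.004]
```

View pics/b6.png

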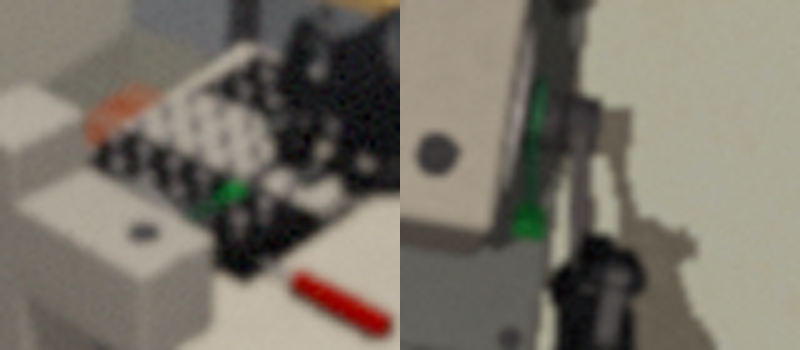

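Request:
jog_arm(
  deltas=[
    [0,0,0,0,0,0,0.6],
    [0,0,0,0,0,0,0.6],
    [0,0,0,0,0,0,0.6],
    [0,0,0,0,0,0,0.6],
    [0,0,0,0,0,-0.15,0.6],
    [0,0,0,0,0,-0.25,0.6],
    [0,0,0,0,0,-0.3,0.6],
    [0,0,0,0,0,-0.2,0.6],
    [0,0,0,0,0,0,0.6],
  ],
)

```text
time_s: 22.58
position: [0.4603, -0.1991, 0.358]
tool_rot: [[0.162, 0.703, 0.693], [0.987, -0.114, -0.115], [-0.002, 0.702, -0.712]]
force: [-0.9, -1.2, -0.5]
grip_width: 0.0514
gripper_force: 0.0
```

```bash
python3 - <<'E'
from ov import *
q=np.load("q.npy"); print(get_obs()["joint_pos"],get_obs()["position"])
for c in("side","top"): cv2.imwrite(f"pics/{c}7.png",capture(c)[:,:,::-1])
for c in("side","top"):
  for t in("lever_knob","pointer_tip"): print(c,t,[(d["point"],round(d["score"],2)) for d in mark_of(c,t)[:3]])
  for a in(.65,.7,.75,.8,.85): print(a,proj(c,press2w(q,rot(np.array([[0,-.075,.155],[0,-.05,.11]]),a))).round(1).tolist())
a=cv2.resize(cv2.imread("pics/side7.png")[110:180,290:370],None,fx=5,fy=5,interpolation=cv2.INTER_CUBIC)
b=cv2.resize(cv2.imread("pics/top7.png")[140:210,360:440],None,fx=5,fy=5,interpolation=cv2.INTER_CUBIC)
cv2.imwrite("pics/b7.png",np.hstack([a,b]))
E
```

```text
[-0.8228 -0.2642 -0.4828  0.6891  0.4438  1.0647] [ 0.4603 -0.1991  0.358 ]
side lever_knob [([336.9, 134.8], 0.64), ([326.8, 145.3], 0.29)]
side pointer_tip [([330.1, 144.7], 0.38), ([253.1, 303.0], 0.2)]
0.65 [[336.4, 134.4], [325.3, 143.5]]
0.7 [[337.7, 136.3], [326.2, 144.8]]
0.75 [[339.0, 138.3], [327.0, 146.2]]
0.8 [[340.1, 140.3], [327.9, 147.6]]
0.85 [[341.3, 142.3], [328.7, 149.0]]
top lever_knob [([396.8, 195.6], 0.69), ([187.9, 247.8], 0.38)]
top pointer_tip [([382.9, 185.5], 0.63), ([192.4, 241.4], 0.39)]
0.65 [[398.4, 191.4], [387.6, 181.6]]
0.7 [[397.7, 194.2], [387.2, 183.6]]
0.75 [[397.0, 197.0], [386.7, 185.5]]
0.8 [[396.3, 199.6], [386.3, 187.3]]
0.85 [[395.7, 202.2], [385.9, 189.1]]
```

View pics/b7.png

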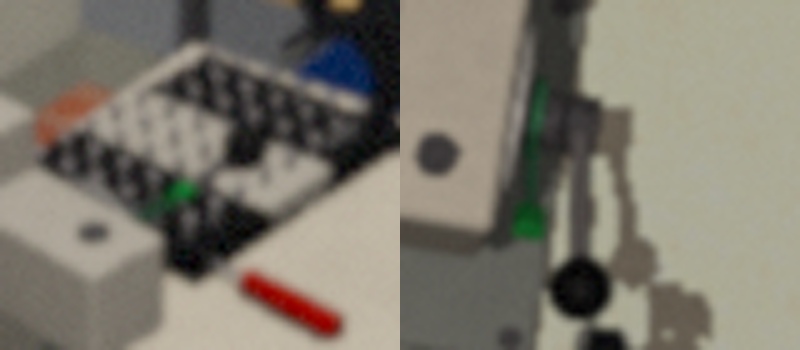

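```bash
python3 -c "
from workcell import *
print(hand_in())"
```

```text
the job is handed in; nothing more can be done
None
```

The job is handed in: the black carrier lies flat and released on the green mat, and the lever is at about 0.77 rad, within about 0.02 rad of the pointer by the camera images; no verdict came back at hand-in. As the carrier slid out, the wrist joint hit its range limit; the tool turned about 6° and tilted 2.5°, and I corrected both before placing it.

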